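Open the dog's tablet vial in the mudroom locker

ROBOT

A 6-joint arm with a two-finger parallel gripper is mounted at the origin on the work surface. World frame = base frame: x ahead of the robot, y to its left, z up, the work surface at z = 0. Lengths are in mm, angles in rad, forces in N, time in s.
With the tool pointing down it reaches from about 375 to 900 mm from the base axis. Payload 3.1 kg.
Tool frame: the origin (TCP) lies at the very end of the fingers, on their centre line; the grasp point (between the pads) lies env.grip_point_offset behind it (env.grip_point_offset is the distance from the TCP to the grasp point, in mm); z points along the fingers, y is the direction in which the jaws open and shut (so a half turn about z gives the same grasp; the last joint's range is limited). The gripper opens to 85 mm and grips with 20 to 120 N. Pads are 22 mm wide; open, the fingers measure 114 mm over their backs; the gripper's body (76 mm by 85 mm) begins 54 mm behind the grasp point. The pads swing forward as they close: fully open they stand 13 mm farther back than shut.
Start: joints at [-1.504, 0.527, 1.433, -0, 1.181, -0.178], TCP at [151.501, -606.337, 231.31] pointing down, gripper open.
Joint ranges: [-3.08, 3.08], [-0.75, 2.2], [0.22, 2.44], [-1.43, 4.57], [0, 2.65], [-2.85, 2.85]. Speed limits (rad/s): [2.79, 2.79, 3.14, 3.14, 3.14, 3.14].

INTERFACE

Orientations are given as a unit quaternion [x, y, z, w].
In Python, from station import env, grab_frame, calibration, job, search_frame, mark_of gives the robot as it stands. The module is installed in compiled form; this text tells all that it offers.
- The arm moves only by the tool servo_tool, never from a script. Its argument "plan" is text: rows parted by semicolons, each of 6 numbers parted by spaces: the shift along the tool's x, y, z in m, then the turn, a rotation vector about the tool's x, y, z in rad. In form: tx ty tz ax ay az; .... A call has 1 to 10 rows; each row is the pose to reach, as a shift and turn from the pose measured when the call began, along the tool's axes at that moment; what a row does not reach only later rows make up. A row lasts 1/8 s, in which the tool goes at most 62.5 mm and 10.7 degrees, less where a joint would pass 70% of its speed; a pose out of reach is approached as far as the arm can. A call with a gripper value outside its range is refused whole. "fingers" is the finger opening in m, from 0 to 0.0854, set as the call begins (left out, the last holds). The fingers move at their own pace and stop on an object; "force" is the grip in N (left out, the last holds). Time passes only in rows, so rows that repeat a pose let the fingers close. It gives the time, the measured TCP pose, the force and the opening at its end, in the units of the state.
- env.read_state(): the state, without advancing time (a new reading comes with each control period).
- grab_frame(name): name is "scene" or "top" or "wrist"; returns (picture, depth): 420x560x3 uint8, red, green, blue; 420x560 float32, mm along the optical axis (not along the pixel's ray), 0 where there is no reading.
- calibration(name): a dict with "K" (3x3 intrinsics, pixels), "camera_from_world" (4x4, takes a point from world to camera coordinates). Camera axes: x right, y down, z forward; pixel columns grow to the right and rows downward; lengths in mm; the calibration is good to about 2 mm. A picture is of the moment at which its call begins: read the wrist's pose just before it. calibration takes no time and is no camera call; for the wrist camera it gives the pose at the moment of the call.
- job.job_done(): hands the job in, once; it reports no verdict.
Trained networks look in the newest picture that a camera, given by its name, has taken for a name from the list of things; names that differ only in an ending like _2 or _b are one class to them, and where a whole thing is asked for, a point or a joint stands for the part that bears it (a point fixed in the world has none). Each returns a list of dicts, best first, with "score" (0 to 1); they miss things now and then, are a little off and sometimes report something else, mostly with a low value. They report only what shows in the picture. A call takes as long as a camera call.
- search_frame(query, camera): "rect" ([left, top, right, bottom] in pixels, round what is visible of it).
- mark_of(query, camera): "pixel" ([column, row] in pixels: a listed point, or the origin of a listed thing).
The state is a dict: "time": time; "qpos": joint angles; "dq": joint speeds; "joint_torque": joint torques, N m; "eef_pos": TCP position; "ee_rot": TCP orientation; "ft_force": force on the tool from outside, world axes, zero at the start; "wrist_torque": the same for the moment, N m; "finger_gap": finger opening in mm.
Only numpy, scipy, OpenCV 4.12 (cv2) and the standard library are available. Lean on these libraries where they do the work, as an engineer would, in place of code of your own. Each camera call takes 0.05 s, during which the arm holds its last target.

TASK

Slide the clear hatch of the blue bench locker fully open, then push the white safety cap of the amber dog-tablet vial down, twist it anticlockwise until it comes free, and lift it straight off. Finish still holding the cap in the gripper, level and about 5 cm above the open neck and directly over it; do not put it down or let go. Leave the hatch open and everything else on the bench where it is.

Things in the scene. Friction and masses are not known exactly. Their poses are not given: they have to be found in the camera images.
- locker: Blue wooden locker fixed on the bench, 220 (x) by 420 (y) by 142 mm high, walls 10 mm; origin at the centre of its underside. Its -y half has a fixed deck; its +y half is open on top (200 by 200 mm) under a sliding hatch. Low tracks on both long edges reach 156 mm above the bench. Turned by up to 0.25 rad.
- hatch (a joint): Travel of the sliding hatch in m: 0 = closed over the +y half, 0.19 = fully open, over the fixed deck. It opens along the locker's own -y axis, takes 2 to 4 N, and stays where it is left.
- hatch_grip (a point): Centre of the hatch's orange upright tab handle, which moves with the hatch. The tab is 60 mm long along the locker's x, 16 mm thick along the locker's y and stands 36 mm above the hatch: its top is 18 mm above this point, the hatch's surface 18 mm below. Axes as the locker's.
- vial: Amber tablet vial, 49 mm across, fast in a grey holder (68 mm across, 30 mm high) on the locker floor inside the +y half, so it cannot turn or lift. Origin at the centre of its underside; z up. Its neck (34 mm across) carries three lugs that reach 22.5 mm from the axis.
- vial_neck (a point): Centre of the vial neck's top, 110 mm above the vial's underside, on its axis, z up; it lies inside the cap while the cap is on. A sprung white disc in the neck pushes the cap up.
- cap: The same cap; origin at the centre of its underside. Lugs lock it against turning and lifting. Pressed down over 4 mm (it bottoms at 7 mm; a spring resists with 4 N at first, 9 N at the bottom) it turns anticlockwise seen from above. It can be lifted off when turned 35 to 85 degrees from its locked place (60 is best; a stop lies at 86).
- cap_center (a point): Centre (half-way up) of the round white ribbed push-and-turn cap, 56 mm across, 26 mm high, about 30 g, upright on the vial, its top about 10 mm below the shut hatch. Locked, this point is 1 mm below vial_neck. Its x axis points at the red mark on its top. Sideways play about 2 mm.
- scraper: Red plastic ice scraper lying flat, 195 by 95 by 18 mm, origin on its underside; leave alone.
- flashlight: Black aluminium flashlight lying along its x, 140 mm long, 36 mm thick, origin on its underside; leave alone.
- shoehorn: Stainless shoe horn lying flat, 180 by 40 by 10 mm, origin on its underside; leave alone.
- dish: Green ceramic key dish, 110 mm across, 30 mm high, origin at the centre of its underside; leave alone.
- brush: Wooden boot brush, 160 by 50 by 40 mm, origin on its underside; leave alone.
- whistle: Yellow plastic dog whistle, 67 mm long, 18 mm thick, in a steel spring clip on the low cubby wall at the bench's left side; leave alone.

How it is judged:
By the outcome, as a careful person would: the job done as asked, in the order asked, and still so for the second after the job is handed in, while the arm keeps its last pose, push and grip.
It also fails if it takes over 48 s, if anything falls off the work surface, if the arm or the gripper's body presses on something with over 40 N, if the wrist force passes 120 N, or if a joint passes its speed limit or range.

## Working session

There is one attempt and no reset: what is moved stays moved. The work goes in short steps, Python scripts to look and compute and a tool call to move; the robot and the scene stay as the last step left them, time stands still between calls to the robot, and variables do not carry over. Pictures are saved under pics/ and viewed, and the job is handed in when it is done.

Besides the shell and the picture viewer there is one more tool, called after "Call:" by a JSON object that holds its "name" and its "arguments". servo_tool: Moves the arm, as the interface text tells. Its arguments: {"type":"object","properties":{"plan":{"type":"string"},"fingers":{"type":"number"},"force":{"type":"number"}},"required":["plan"]}

```bash
mkdir -p pics
cat > h.py <<'E'
import numpy as np, cv2
from station import env, grab_frame, calibration, job, search_frame, mark_of
from scipy.spatial.transform import Rotation as R
def save(n,p): cv2.imwrite('pics/'+n+'.png',cv2.cvtColor(p,cv2.COLOR_RGB2BGR))
def ray(c,px):
    T=np.linalg.inv(c['camera_from_world']); K=c['K']
    d=T[:3,:3]@np.array([(px[0]-K[0,2])/K[0,0],(px[1]-K[1,2])/K[1,1],1.])
    return T[:3,3],d
def at_z(c,px,z):
    o,d=ray(c,px); return o+d*(z-o[2])/d[2]
def deproj(c,px,dep):
    o,d=ray(c,px); return o+d*dep
def proj(c,P):
    P=np.atleast_2d(P); q=(c['camera_from_world'][:3,:3]@P.T).T+c['camera_from_world'][:3,3]
    u=(c['K']@q.T).T; return u[:,:2]/u[:,2:]
def tool():
    s=env.read_state(); return np.array(s['eef_pos']),R.from_quat(s['ee_rot'])
def row(P,Rt):
    p,r=tool(); return np.round(r.inv().apply(np.array(P)-p)/1000,4), np.round((r.inv()*Rt).as_rotvec(),4)
E
python3 - <<'E'
from h import *
print(env.read_state(), env.grip_point_offset)
for n in ('top','scene'):
    p,d=grab_frame(n); save(n+'0',p); c=calibration(n); np.save(n+'0d.npy',d)
    print(n,c['K'].tolist(),np.round(np.linalg.inv(c['camera_from_world'])[:3],3).tolist())
    for q in ('hatch_grip','cap_center','locker','vial_neck'):
        print(q,mark_of(q,n)[:2],search_frame(q,n)[:2])
E
```

```text
{'time': 0.0, 'qpos': array([-1.50448508e+00,  5.28479183e-01,  1.43395383e+00, -6.73775070e-06,
        1.18140101e+00, -1.78505233e-01]), 'dq': array([-0.00114491,  0.00082857,  0.00011616,  0.00022248,  0.00129327,
       -0.00100851]), 'joint_torque': array([ 1.78801711e-04, -4.42349267e+01, -1.78025043e+01, -2.47094986e-04,
        8.33762751e-03,  7.95862896e-07]), 'eef_pos': array([ 151.45982773, -605.60203967,  230.30924919]), 'ee_rot': array([ 9.92516682e-01,  1.22103974e-01,  5.97236823e-05, -1.11909558e-03]), 'ft_force': array([0.02771964, 0.30677962, 0.30067385]), 'wrist_torque': array([ 0.01123306, -0.01800444,  0.02334965]), 'finger_gap': 85.42630098781433} 18.700000000000003
top [[460.0785834139719, 0.0, 281.53385377873803], [0.0, 460.0785834139719, 205.69917360878682], [0.0, 0.0, 1.0]] [[0.021, -0.994, 0.108, 420.303], [-1.0, -0.019, 0.021, 35.49], [-0.019, -0.108, -0.994, 1435.876]]
hatch_grip [{'pixel': [265.2, 240.2], 'score': 0.89}] [{'rect': [223.1, 198.8, 308.9, 285.0], 'score': 0.79}, {'rect': [226.2, 120.6, 250.4, 171.3], 'score': 0.61}]
cap_center [] [{'rect': [450.5, 255.3, 490.9, 293.1], 'score': 0.28}]
locker [{'pixel': [300.8, 238.8], 'score': 0.77}] [{'rect': [220.0, 182.4, 384.8, 288.4], 'score': 0.76}]
vial_neck [] []
scene [[535.1516215891787, 0.0, 274.9043818391372], [0.0, 535.1516215891787, 216.29176446960173], [0.0, 0.0, 1.0]] [[0.411, 0.694, -0.591, 1522.946], [0.912, -0.318, 0.261, -395.756], [-0.007, -0.646, -0.763, 1366.801]]
hatch_grip [{'pixel': [282.2, 175.7], 'score': 0.6}] [{'rect': [238.9, 150.3, 327.7, 211.8], 'score': 0.65}]
cap_center [] []
locker [{'pixel': [258.4, 226.4], 'score': 0.85}, {'pixel': [359.2, 166.1], 'score': 0.64}] [{'rect': [181.4, 146.8, 333.2, 278.9], 'score': 0.63}]
vial_neck [] [{'rect': [179.5, 147.4, 334.1, 281.2], 'score': 0.7}]
```

View pics/top0.png

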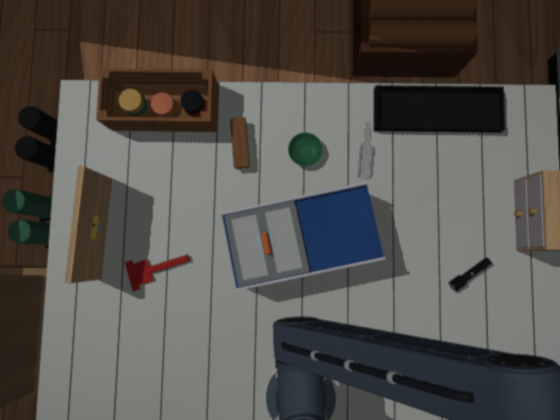

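View pics/scene0.png

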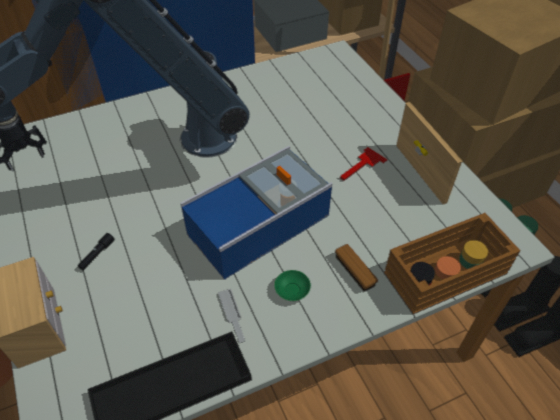

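Run:
```python
from h import *
c=calibration('top'); p=cv2.imread('pics/top0.png'); d=np.load('top0d.npy')
h=cv2.cvtColor(p,cv2.COLOR_BGR2HSV)
# orange tab
m=((h[...,0]<14)&(h[...,1]>150)&(h[...,2]>110)).astype(np.uint8); m[:, :225]=0; m[:190]=0;m[300:]=0;m[:,320:]=0
ys,xs=np.nonzero(m); print(len(xs),xs.mean(),ys.mean()); print('tab', at_z(c,(xs.mean(),ys.mean()),180), cv2.minAreaRect(np.c_[xs,ys].astype(np.float32)))
for px in [(224,213),(367,186),(384,258),(237,287)]: print(px,at_z(c,px,156))
for px in [(265,240),(240,240),(340,230),(285,230),(330,240),(250,250)]: print(px,deproj(c,px,d[px[1],px[0]]))
print(at_z(c,(265.2,240.2),160))
# depth map crop to world z
zs=[[round(deproj(c,(x,y),d[y,x])[2]) for x in range(222,320,6)] for y in range(190,290,6)]
print(np.array(zs))
cv2.imwrite('pics/top0z.png',cv2.resize(p[175:300,210:395],None,fx=4,fy=4,interpolation=cv2.INTER_CUBIC))
s=cv2.imread('pics/scene0.png');cv2.imwrite('pics/scene0z.png',cv2.resize(s[140:280,170:340],None,fx=4,fy=4,interpolation=cv2.INTER_CUBIC))
```

```text
97 265.2783505154639 242.8556701030928
tab [453.62109036 104.60899895 180.        ] ((265.26922607421875, 242.8461456298828), (20.592193603515625, 4.510670185089111), 78.69007110595703)
(224, 213) [535.26860701 223.66366371 156.        ]
(367, 186) [ 618.82191708 -175.34848279  156.        ]
(384, 258) [ 419.31856064 -222.13648122  156.        ]
(237, 287) [331.62088077 180.79946622 156.        ]
(265, 240) [461.18694674 105.25373852 185.47421966]
(240, 240) [460.92156293 177.06771057 150.58969258]
(340, 230) [ 494.94431869 -102.44116368  140.19966528]
(285, 230) [491.36562493  51.97654394 149.84861988]
(330, 240) [466.27843332 -74.51557871 141.89245722]
(250, 250) [433.7145062  148.40578794 149.61247003]
[461.47852632 106.10716445 160.        ]
[[   5   -3    5    0    0    1   -4   -2   -3   -1   -2    5   -5    1
    -1    5   -1]
 [  -1    2    3    0   -4   -2   -6    3   -1   -6    3    3    0  155
   154  143  146]
 [  -1    6    0    1    0    2   -6    0  157  152  143  152  117  146
   143  142  141]
 [   1    3    3  156  155  150  149  147  153  153  148  149  153  141
  
[... 486 characters left out ...]
0  149  151  150  183  152  148  150  151  147  154
   138  143  139]
 [   0    0  149  152  153  149  150  182  175  150  148  150  148  155
   143  142  140]
 [  -2    3  153  152  149  145  153  154  151  147  147  153  149  150
     6  139  143]
 [  -2   -3  146  149  148  143  151  146  149  150  151  144  151  157
   151  138  141]
 [   8   -2  143  155  146  144  149  154  153  149  155  146  148  151
   153  146  140]
 [  -1   -2  142  150  149  151  149  151  149  152  152  150  157  141
   156    4   -3]
 [   1    3   -1  149  149  155  149  150  144  156  154    0   -2    2
    -2    2    0]
 [   2   -6    1  153  157  150   -2   -3   -5    3   -1   -1    5    3
    -2   -3    4]]
```

View pics/top0z.png

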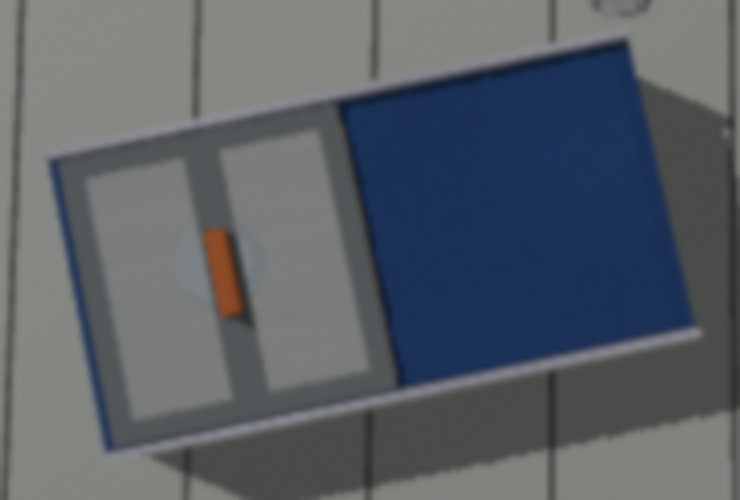

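View pics/scene0z.png

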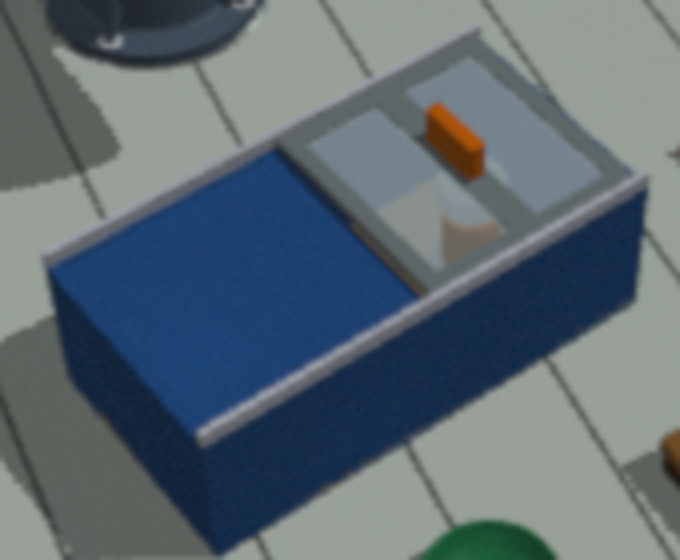

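Run:
```python
from h import *
D=lambda yaw: R.from_euler('z',yaw)*R.from_euler('x',np.pi)
for P,y in [((300,-500,320),.21),((450,-300,330),.21),((454,105,330),.21)]: print(row(P,D(y)))
```

```text
(array([ 0.1698, -0.0672, -0.0887]), array([-0.    ,  0.    ,  0.0348]))
(array([ 0.3639, -0.2248, -0.0987]), array([-0.    ,  0.    ,  0.0348]))
(array([ 0.4659, -0.6168, -0.0987]), array([-0.    ,  0.    ,  0.0348]))
```

Call:
{"name": "servo_tool", "arguments": {"plan": "0.17 -0.067 -0.09 0 0 0.035; 0.17 -0.067 -0.09 0 0 0.035; 0.17 -0.067 -0.09 0 0 0.035; 0.364 -0.225 -0.1 0 0 0.035; 0.364 -0.225 -0.1 0 0 0.035; 0.364 -0.225 -0.1 0 0 0.035; 0.364 -0.225 -0.1 0 0 0.035; 0.466 -0.617 -0.1 0 0 0.035; 0.466 -0.617 -0.1 0 0 0.035; 0.466 -0.617 -0.1 0 0 0.035"}}

```text
time: 2.15
eef_pos: [446.9, -122.0, 331.0]
ee_rot: [0.995, 0.105, 0.0, 0.0]
ft_force: [0.5, -0.4, 0.4]
finger_gap: 85.5
```

Run:
```python
from h import *
D=lambda yaw: R.from_euler('z',yaw)*R.from_euler('x',np.pi)
print(env.read_state()['time'],tool()[0],row((445,105,330),D(.21)))
```

```text
2.15 [ 446.91860083 -122.01368342  330.95734551] (array([ 0.0453, -0.2225,  0.0009]), array([ 0.0003, -0.0007, -0.0006]))
```

Call:
{"name": "servo_tool", "arguments": {"plan": "0.045 -0.222 0 0 0 0; 0.045 -0.222 0 0 0 0; 0.045 -0.222 0 0 0 0; 0.045 -0.222 0 0 0 0; 0.045 -0.222 0 0 0 0; 0.045 -0.222 0 0 0 0"}}

```text
time: 2.9
eef_pos: [444.8, 104.2, 331.0]
ee_rot: [0.994, 0.105, 0.0, 0.0]
ft_force: [0.2, -0.2, 1.0]
finger_gap: 85.4
```

Run:
```python
from h import *
print(tool()[0]); c=calibration('wrist'); p,d=grab_frame('wrist'); save('w1',p); np.save('w1d.npy',d)
print(np.round(np.linalg.inv(c['camera_from_world'])[:3],3).tolist(),c['K'].tolist()); np.savez('w1c.npz',**c)
for q in ('hatch_grip','cap_center','vial_neck','vial'):
    print(q,mark_of(q,'wrist')[:2])
```

```text
[444.7781386  104.17208829 330.98169879]
[[0.208, -0.945, -0.254, 508.07], [-0.978, -0.2, -0.054, 118.051], [0.0, 0.259, -0.966, 475.107]] [[343.79899078977746, 0.0, 283.0032921951811], [0.0, 343.79899078977746, 210.04261071444733], [0.0, 0.0, 1.0]]
hatch_grip [{'pixel': [282.8, 181.2], 'score': 0.65}]
cap_center []
vial_neck []
vial []
```

View pics/w1.png

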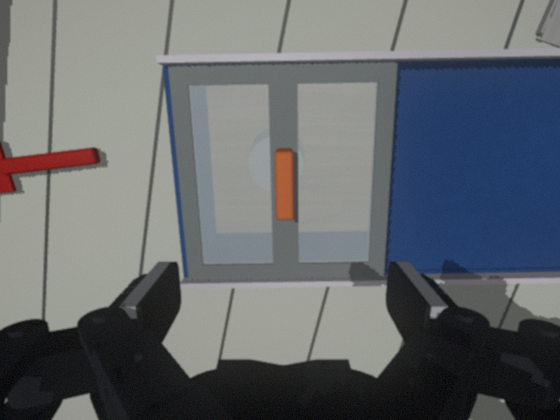

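Run:
```python
from h import *
c=np.load('w1c.npz'); p=cv2.imread('pics/w1.png'); h=cv2.cvtColor(p,cv2.COLOR_BGR2HSV)
m=((h[...,0]<14)&(h[...,1]>150)&(h[...,2]>90)); m[:,:200]=0; ys,xs=np.nonzero(m); print(xs.min(),xs.max(),ys.min(),ys.max())
m2=m&(h[...,2]>180)
print(m2.sum(), np.unique(h[m][:,2],return_counts=True))
ex=np.array([np.cos(.21),np.sin(.21)]);ey=np.array([-ex[1],ex[0]]);o=np.array([476.3,1.7])
def L(P): d=P[:2]-o; return d@ex,d@ey
for px in [(275,149),(292,149),(294,221),(277,221)]:
    P=at_z(c,px,185.5); print(px,P,L(P))
P=at_z(c,(282.8,181.2),168);print('net',P,L(P))
# tracks / edges at z=156
for px in [(160,59),(556,51),(184,284),(388,284)]: P=at_z(c,px,156); print(px,P,L(P))
P=at_z(c,(276,163),135); print('cap',P,L(P))
cv2.imwrite('pics/w1z.png',cv2.resize(p[120:240,220:340],None,fx=5,fy=5,interpolation=cv2.INTER_CUBIC))
```

```text
276 292 150 218
0 (array([106, 107, 109, 110, 121, 124, 125, 126, 127, 128, 129, 130, 131,
       132, 133, 134, 135, 136, 137, 138, 139, 140, 142, 145, 146, 147,
       148, 149, 150, 151, 152, 153, 154, 155, 156, 157, 158, 159, 160,
       161, 162, 163, 164, 165, 166, 167, 168, 169, 170, 171, 172, 173,
       174, 175, 176, 177, 178], dtype=uint8), array([  1,   1,   1,   1,   1,   2,   7,   8,   4,   9,   4,   6,   4,
         2,   6,   2,   4,   7,   5,   4,   3,   3,   1,   1,   4,   3,
        14,   6,  17,   8,   6,   8,  12,   8,  14,   8,   7,   3,   4,
        10,  15,  18,  18,  25,  28,  34,  38,  98, 112, 155, 146, 102,
        69,  46,   3,   5,   1]))
(275, 149) [482.11905916 119.25902782 185.5       ] (np.float64(30.197562919425277), np.float64(113.76332302725693))
(292, 149) [485.05770562 105.41462542 185.5       ] (np.float64(30.185647263436017), np.float64(99.61047953463476))
(294, 221) [424.27544445  90.27813687 185.5       ] (np.float64(-32.41663411076926), np.float64(97.47718986808552))
(277, 221) [421.17113474 104.90794391 185.5       ] (np.float64(-32.40301686699645), np.float64(112.432717519645))
net [453.82196795 106.62277568 168.        ] (np.float64(-0.11201893615546865), np.float64(107.30348657894669))
(160, 59) [533.83572028 231.50229314 156.        ] (np.float64(104.17627614486804), np.float64(212.7598564779756))
(556, 51) [610.480599   -98.94627989 156.        ] (np.float64(110.25206055563423), np.float64(-126.40644741457251))
(184, 284) [326.93167572 182.7123298  156.        ] (np.float64(-108.35302669002198), np.float64(208.1729604104749))
(388, 284) [370.10756517 -20.8313382  156.        ] (np.float64(-108.55636468111133), np.float64(0.1005190237626401))
cap [464.40979728 115.74519484 135.        ] (np.float64(12.14486405024273), np.float64(114.01835669452097))
```

View pics/w1z.png

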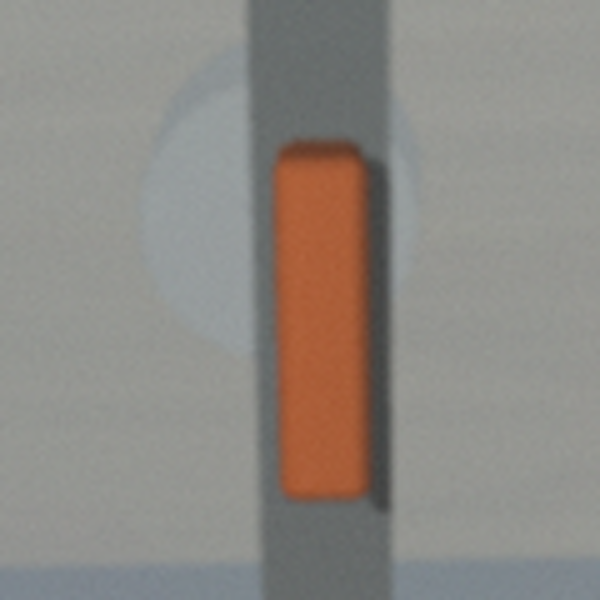

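Run:
```python
from h import *
D=lambda yaw: R.from_euler('z',yaw)*R.from_euler('x',np.pi)
print(row((453.5,105.5,215),D(.217)),row((453.5,105.5,158),D(.217)))
```

```text
(array([ 0.0087, -0.0003,  0.1159]), array([ 0.0004, -0.0007, -0.0096])) (array([ 0.0086, -0.0003,  0.1729]), array([ 0.0004, -0.0007, -0.0096]))
```

Call:
{"name": "servo_tool", "arguments": {"plan": "0.0087 0 0.06 0 0 -0.01; 0.0087 0 0.115 0 0 -0.01; 0.0087 0 0.155 0 0 -0.01; 0.0087 0 0.172 0 0 -0.01; 0.0087 0 0.172 0 0 -0.01", "fingers": 0.06}}

```text
time: 3.78
eef_pos: [452.9, 104.4, 157.7]
ee_rot: [0.994, 0.108, -0.001, -0.0]
ft_force: [0.2, 0.7, 0.1]
finger_gap: 60.0
```

Call:
{"name": "servo_tool", "arguments": {"plan": "0 0 0 0 0 0; 0 0 0 0 0 0; 0 0 0 0 0 0; 0 0 0 0 0 0; 0 0 0 0 0 0; 0 0 0 0 0 0", "fingers": 0.008, "force": 30}}

```text
time: 4.53
eef_pos: [453.6, 104.4, 158.7]
ee_rot: [0.994, 0.108, -0.0, 0.0]
ft_force: [-0.3, -1.9, 5.9]
finger_gap: 15.6
```

Run:
```python
from h import *
p,d=grab_frame('wrist'); save('w2',p); s=env.read_state(); print(s['eef_pos'],s['ft_force'],s['wrist_torque'],s['finger_gap'])
```

```text
[453.67706588 104.37681734 158.74398559] [-1.10842271 -1.78340145  5.98442136] [0.0011053  0.10247087 0.3098367 ] 15.902173870955545
```

View pics/w2.png

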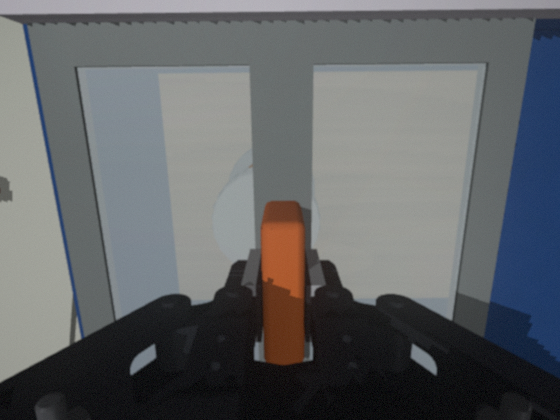

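Call:
{"name": "servo_tool", "arguments": {"plan": "0 0.02 0 0 0 0; 0 0.05 0 0 0 0; 0 0.08 0 0 0 0; 0 0.11 0 0 0 0; 0 0.135 0 0 0 0; 0 0.16 0 0 0 0; 0 0.175 0 0 0 0; 0 0.18 0 0 0 0"}}

```text
time: 5.58
eef_pos: [494.3, -71.7, 158.8]
ee_rot: [0.994, 0.108, 0.002, 0.0]
ft_force: [5.6, 4.0, -4.1]
finger_gap: 15.5
```

Run:
```python
from h import *
s=env.read_state(); print(s['eef_pos'],s['ft_force'],s['wrist_torque'],s['finger_gap'])
d=s['eef_pos']-np.array([453.67,104.37,158.74]); print(d,np.hypot(*d[:2]),np.arctan2(d[0],-d[1]))
```

```text
[494.28274716 -71.72360228 158.81854148] [ 5.61103068  3.95132449 -4.13951657] [ 0.59598892 -0.78615318  0.34970995] 15.4837664076969
[ 4.06127472e+01 -1.76093602e+02  7.85414835e-02] 180.7162195109622 0.22666816095836642
```

Call:
{"name": "servo_tool", "arguments": {"plan": "0.001 0.006 0 0 0 0; 0.001 0.01 0 0 0 0; 0.001 0.013 0 0 0 0; 0.001 0.014 0 0 0 0; 0.001 0.014 0 0 0 0"}}

```text
time: 6.2
eef_pos: [495.6, -77.6, 158.8]
ee_rot: [0.994, 0.107, -0.0, -0.006]
ft_force: [1.5, 24.6, 7.0]
finger_gap: 16.0
```

Run:
```python
from h import *
s=env.read_state(); print(s['eef_pos'],s['ft_force'],s['wrist_torque'],s['finger_gap'])
d=s['eef_pos']-np.array([453.67,104.37,158.74]); print(d,np.hypot(*d[:2]),np.arctan2(d[0],-d[1]))
c=calibration('top'); p,dd=grab_frame('top'); save('top1',p)
```

```text
[495.5817195 -77.6422409 158.7694352] [ 1.5166378  24.56030285  7.03742625] [ 3.040866   -0.21142832  0.31398589] 16.0247824341918
[ 4.19117195e+01 -1.82012241e+02  2.94352017e-02] 186.77539470725236 0.22632355940780363
```

Call:
{"name": "servo_tool", "arguments": {"plan": "0 -0.003 0 0 0 0; 0 -0.003 0 0 0 0"}}

```text
time: 6.5
eef_pos: [494.9, -74.4, 158.8]
ee_rot: [0.994, 0.107, -0.0, -0.006]
ft_force: [1.1, 1.8, -2.4]
finger_gap: 15.8
```

Call:
{"name": "servo_tool", "arguments": {"plan": "0 0 0 0 0 0; 0 0 0 0 0 0; 0 0 0 0 0 0; 0 0 -0.05 0 0 0; 0 0 -0.1 0 0 0; 0 -0.06 -0.15 0 0 0; 0 -0.12 -0.17 0 0 0; 0 -0.17 -0.17 0 0 0; 0 -0.17 -0.17 0 0 0; 0 -0.17 -0.17 0 0 0", "fingers": 0.06}}

```text
time: 7.75
eef_pos: [458.7, 89.5, 330.8]
ee_rot: [0.994, 0.108, -0.0, -0.006]
ft_force: [-0.6, -0.2, 0.1]
finger_gap: 59.8
```

Run:
```python
from h import *
print(tool()[0]); c=calibration('wrist'); p,d=grab_frame('wrist'); save('w3',p); np.save('w3d.npy',d); np.savez('w3c.npz',**c)
for q in ('hatch_grip','cap_center','vial_neck','vial','cap'):
    print(q,mark_of(q,'wrist')[:2])
c=calibration('top'); p,d=grab_frame('top'); save('top2',p); np.save('top2d.npy',d)
for q in ('hatch_grip','cap_center','cap'):
    print(q,mark_of(q,'top')[:2],search_frame(q,'top')[:1])
c=calibration('scene'); p,d=grab_frame('scene'); save('scene2',p); np.save('scene2d.npy',d)
print('scene',mark_of('cap_center','scene')[:2],search_frame('cap','scene')[:1])
cv2.imwrite('pics/top2z.png',cv2.cvtColor(cv2.resize(grab_frame('top')[0][175:300,210:395],None,fx=4,fy=4,interpolation=cv2.INTER_CUBIC),4))
```

```text
[458.72526311  89.51981893 330.77274945]
hatch_grip [{'pixel': [470.9, 194.2], 'score': 0.56}]
cap_center [{'pixel': [260.6, 172.8], 'score': 0.76}]
vial_neck []
vial [{'pixel': [268.1, 162.4], 'score': 0.78}]
cap [{'pixel': [262.5, 169.5], 'score': 0.65}]
hatch_grip [{'pixel': [331.0, 227.6], 'score': 0.92}] [{'rect': [288.8, 187.0, 372.9, 269.8], 'score': 0.9}]
cap_center [{'pixel': [365.6, 152.1], 'score': 0.64}] [{'rect': [226.4, 119.9, 248.7, 170.0], 'score': 0.16}]
cap [] []
scene [{'pixel': [289.1, 188.0], 'score': 0.85}] [{'rect': [278.3, 179.8, 298.8, 199.2], 'score': 0.83}]
```

View pics/w3.png

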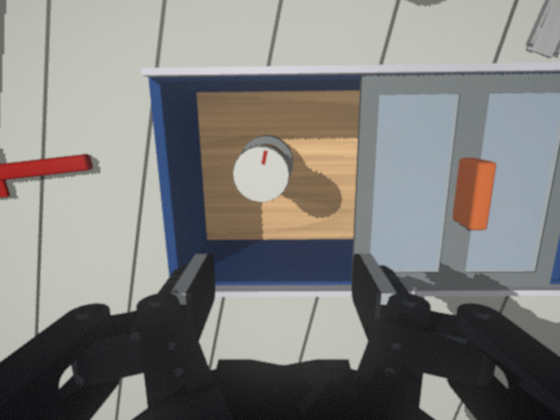

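View pics/top2z.png

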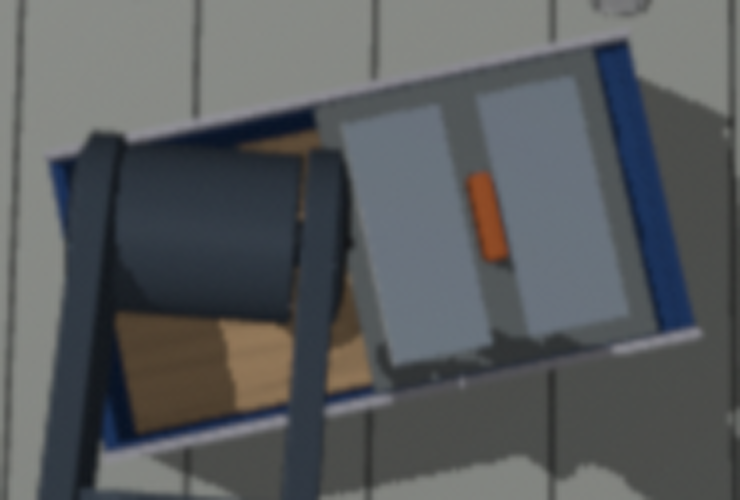

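View pics/scene2.png

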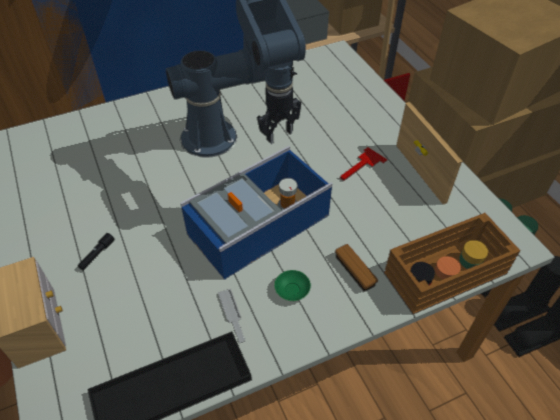

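Run:
```python
from h import *
c=calibration('top')
def tab(f,x0,x1):
    h=cv2.cvtColor(cv2.imread(f),cv2.COLOR_BGR2HSV)
    m=((h[...,0]<14)&(h[...,1]>150)&(h[...,2]>110)); m[:,:x0]=0;m[:,x1:]=0;m[:190]=0;m[300:]=0
    ys,xs=np.nonzero(m); return at_z(c,(xs.mean(),ys.mean()),183),len(xs)
a,n=tab('pics/top0.png',225,320); b,k=tab('pics/top2.png',320,345)
d=b-a; print(a,n,b,k,d,np.hypot(*d[:2]),np.arctan2(d[0],-d[1]))
# cap
w=np.load('w3c.npz'); p=cv2.imread('pics/w3.png'); dd=np.load('w3d.npy')
h=cv2.cvtColor(p,cv2.COLOR_BGR2HSV); m=((h[...,1]<40)&(h[...,2]>150)).astype(np.uint8); m[:,:225]=0;m[:,300:]=0;m[:135]=0;m[210:]=0
n,l,st,ce=cv2.connectedComponentsWithStats(m); i=1+np.argmax(st[1:,4]); print(st[i],ce[i])
cn,_=cv2.findContours((l==i).astype(np.uint8),0,1); 
ellc=max(cn,key=len); print(cv2.fitEllipse(ellc),cv2.minEnclosingCircle(ellc))
u,v=[int(round(q)) for q in cv2.minEnclosingCircle(ellc)[0]]
P=deproj(w,(u,v),np.median(dd[v-8:v+8,u-8:u+8])); print('cap top by depth',P)
print([at_z(w,cv2.minEnclosingCircle(ellc)[0],z) for z in (130,134,138)])
cv2.imwrite('pics/w3z.png',cv2.resize(p[120:220,210:340],None,fx=5,fy=5,interpolation=cv2.INTER_CUBIC))
s=calibration('scene')
print('net wrist cap_center',at_z(w,(260.6,172.8),122)); print('net scene',at_z(s,(289.1,188.0),122))
hd=[deproj(w,(u,v),dd[v,u])[2] for u in range(330,360,6) for v in (250,90)]; print(np.round(hd))
print('hatch z',np.median([deproj(w,(u,v),dd[v,u])[2] for u in range(368,372) for v in range(100,250,5)]))
```

```text
[453.54150184 104.44388881 183.        ] 97 [495.47596685 -74.53728374 183.        ] 107 [  41.93446501 -178.98117255    0.        ] 183.82807044725018 0.2301441286603282
[ 233  147   56   55 2336] [260.24015411 174.45890411]
((260.3595275878906, 173.93563842773438), (53.84151840209961, 55.13105773925781), 118.70462036132812) ((260.5799865722656, 173.5399932861328), 28.062686920166016)
cap top by depth [463.78798669 115.93820122 134.15637074]
[array([463.44203754, 116.61431594, 130.        ]), array([464.12439519, 116.44602843, 134.        ]), array([464.80675284, 116.27774091, 138.        ])]
net wrist cap_center [462.83678147 117.08248559 122.        ]
net scene [470.32030313 119.04911957 122.        ]
[ 54.  23.  55.  23.  54.  22.  55.  21. 153.  20.]
hatch z 153.14743448680775
```

View pics/w3z.png

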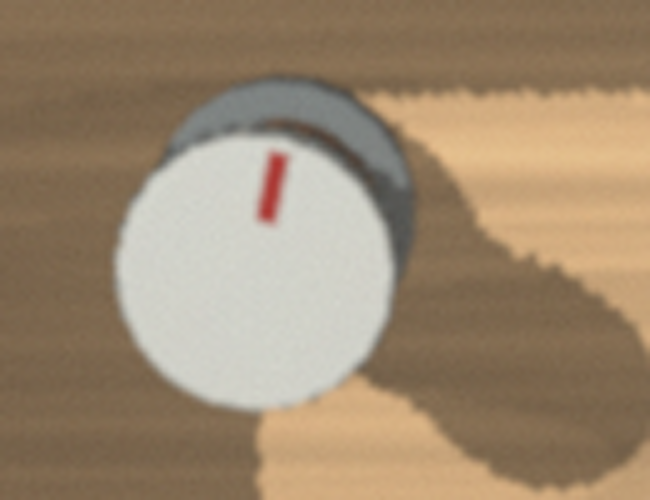

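Run:
```python
from h import *
D=lambda yaw: R.from_euler('z',yaw)*R.from_euler('x',np.pi)
print(row((486.9,-37.5,220),D(.228)),row((486.9,-37.5,163),D(.228)))
```

```text
(array([1.000e-04, 1.316e-01, 1.093e-01]), array([-0.0118, -0.0013, -0.0125])) (array([0.    , 0.1323, 0.1663]), array([-0.0118, -0.0013, -0.0125]))
```

Call:
{"name": "servo_tool", "arguments": {"plan": "0 0.05 0.03 -0.012 -0.001 -0.0125; 0 0.1 0.07 -0.012 -0.001 -0.0125; 0 0.131 0.11 -0.012 -0.001 -0.0125; 0 0.132 0.15 -0.012 -0.001 -0.0125; 0 0.132 0.166 -0.012 -0.001 -0.0125; 0 0.132 0.166 -0.012 -0.001 -0.0125", "fingers": 0}}

```text
time: 9.35
eef_pos: [486.0, -37.1, 162.1]
ee_rot: [0.994, 0.114, -0.001, -0.001]
ft_force: [-0.5, 0.9, 1.3]
finger_gap: -0.1
```

Call:
{"name": "servo_tool", "arguments": {"plan": "0 0.006 0 0 0 0; 0 0.012 0 0 0 0; 0 0.017 0 0 0 0; 0 0.017 0 0 0 0"}}

```text
time: 9.85
eef_pos: [490.3, -54.2, 162.6]
ee_rot: [0.994, 0.113, -0.001, -0.0]
ft_force: [-0.5, 0.3, 0.7]
finger_gap: -0.4
```

Call:
{"name": "servo_tool", "arguments": {"plan": "0 0.004 0 0 0 0; 0 0.006 0 0 0 0; 0 0.008 0 0 0 0; 0 0.008 0 0 0 0"}}

```text
time: 10.35
eef_pos: [490.4, -56.5, 162.6]
ee_rot: [0.994, 0.112, -0.002, -0.006]
ft_force: [0.8, 17.9, 5.7]
finger_gap: -0.2
```

Run:
```python
from h import *
p,d=grab_frame('wrist'); save('w4',p)
c=calibration('top'); p,d=grab_frame('top'); save('top4',p)
h=cv2.cvtColor(p,cv2.COLOR_RGB2HSV); m=((h[...,0]<14)&(h[...,1]>150)&(h[...,2]>110)); m[:,:320]=0;m[:,345:]=0;m[:190]=0;m[300:]=0
ys,xs=np.nonzero(m); print(at_z(c,(xs.mean(),ys.mean()),183),len(xs),xs.mean())
cv2.imwrite('pics/top4z.png',cv2.cvtColor(cv2.resize(p[175:300,210:395],None,fx=4,fy=4,interpolation=cv2.INTER_CUBIC),4))
```

```text
[nan nan nan] 0 nan<stdin>:5: RuntimeWarning: Mean of empty slice.
  ret = ret.dtype.type(ret / rcount)
```

View pics/w4.png

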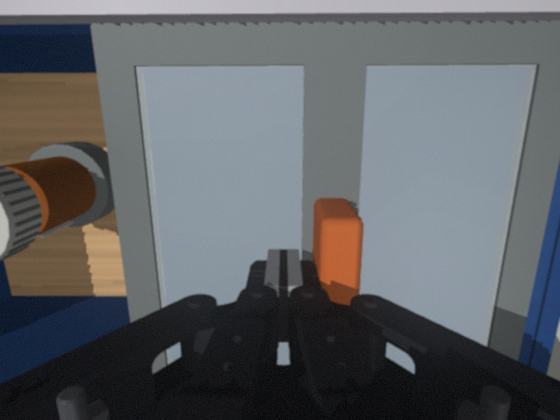

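View pics/top4z.png

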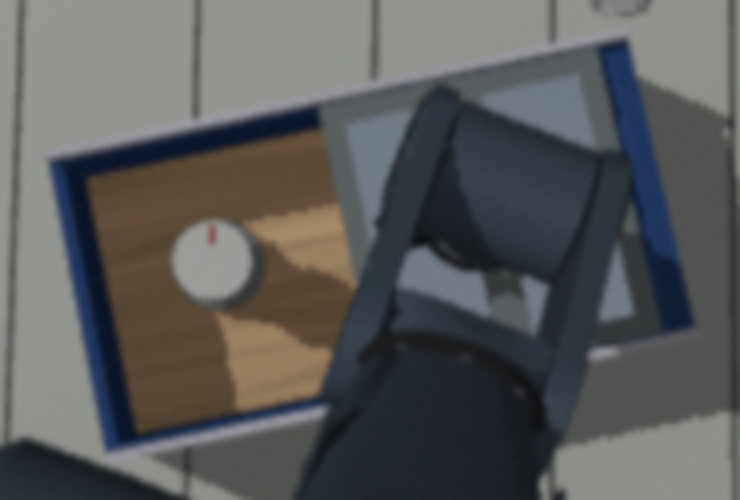

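Run:
```python
from h import *
c=calibration('top'); p=cv2.imread('pics/top4.png'); h=cv2.cvtColor(p,cv2.COLOR_BGR2HSV)
m=((h[...,1]<50)&(h[...,2]>115)).astype(np.uint8); m[:,:248]=0;m[:,280:]=0;m[:225]=0;m[255:]=0
n,l,st,ce=cv2.connectedComponentsWithStats(m); i=1+np.argmax(st[1:,4]); print(st[i],ce[i])
cn,_=cv2.findContours((l==i).astype(np.uint8),0,1); k=max(cn,key=len); print(cv2.fitEllipse(k),cv2.minEnclosingCircle(k))
for z in (134,140): print(at_z(c,cv2.minEnclosingCircle(k)[0],z), at_z(c,cv2.fitEllipse(k)[0],z))
D=lambda yaw: R.from_euler('z',yaw)*R.from_euler('x',np.pi)
print(tool()[0],env.read_state()['qpos'])
for P in [(464,116,230)]:
  print(row(P,D(.228)),row(P,D(.228+0)))
```

```text
[253 230  20  20 298] [262.45973154 239.69463087]
((262.4572448730469, 239.4752960205078), (18.65142822265625, 19.23891258239746), 34.1531982421875) ((262.5, 239.5), 9.924817085266113)
[464.13743033 115.23155618 134.        ] [464.20466017 115.35425954 134.        ]
[463.93541059 114.86404726 140.        ] [464.00233059 114.98618511 140.        ]
[490.43155341 -56.53386154 162.57459533] [-0.34662455  0.45896466  1.82291524  0.01078325  0.86760294  0.99244766]
(array([ 0.0125, -0.1748, -0.0655]), array([-0.0112,  0.0021, -0.0033])) (array([ 0.0125, -0.1748, -0.0655]), array([-0.0112,  0.0021, -0.0033]))
```

Call:
{"name": "servo_tool", "arguments": {"plan": "0 -0.015 0 -0.011 0.002 0; 0 -0.03 -0.02 -0.011 0.002 0; 0.005 -0.06 -0.065 -0.011 0.002 0; 0.012 -0.11 -0.085 -0.011 0.002 -0.003; 0.0125 -0.16 -0.085 -0.011 0.002 -0.003; 0.0125 -0.1745 -0.085 -0.011 0.002 -0.003; 0.0125 -0.1745 -0.085 -0.011 0.002 -0.003; 0.0125 -0.1745 -0.085 -0.011 0.002 -0.003", "fingers": 0.085}}

```text
time: 11.45
eef_pos: [464.6, 114.4, 249.2]
ee_rot: [0.994, 0.113, -0.0, 0.0]
ft_force: [-0.0, -0.3, 1.5]
finger_gap: 85.3
```

Run:
```python
from h import *
D=lambda yaw: R.from_euler('z',yaw)*R.from_euler('x',np.pi)
s=env.read_state(); print(s['eef_pos'],s['ee_rot'],s['ft_force'],s['qpos'])
c=calibration('wrist'); p,d=grab_frame('wrist'); save('w5',p); print(mark_of('cap_center','wrist'))
for z in (121,): 
  q=mark_of('cap_center','wrist'); 
  if q: print(at_z(c,q[0]['pixel'],z))
c=calibration('top'); t=grab_frame('top')[0]
h=cv2.cvtColor(t,cv2.COLOR_RGB2HSV); m=((h[...,0]<14)&(h[...,1]>150)&(h[...,2]>110)); m[:,:320]=0;m[:,345:]=0;m[:190]=0;m[300:]=0
ys,xs=np.nonzero(m); P=at_z(c,(xs.mean(),ys.mean()),183); print('tab',P,len(xs),np.hypot(*(P-[453.54,104.44,183])[:2]))
print(row((464.1,115.8,120),D(.228)),row((464.1,115.8,100),D(.228)))
```

```text
[464.59106511 114.37624216 249.22817858] [ 9.93576585e-01  1.13161290e-01 -1.64901664e-04  2.53143036e-04] [-0.04183139 -0.26256223  1.46145758] [ 7.60384481e-03  3.06518019e-01  1.76754276e+00 -6.14376878e-04
  1.06780645e+00  1.35188798e+00]
[{'pixel': [280.2, 197.6], 'score': 0.86}, {'pixel': [375.7, 187.2], 'score': 0.54}]
[465.91050787 117.45527751 121.        ]
tab [496.50010259 -77.63894    183.        ] 104 187.07835472058957
(array([-0.    , -0.0014,  0.1292]), array([-0.0001,  0.0005, -0.0021])) (array([-0.    , -0.0014,  0.1492]), array([-0.0001,  0.0005, -0.0021]))
```

View pics/w5.png

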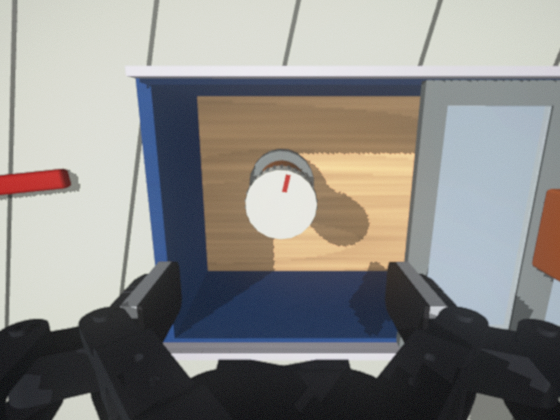

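Call:
{"name": "servo_tool", "arguments": {"plan": "0 -0.0014 0.05 0 0 0; 0 -0.0014 0.1 0 0 0; 0 -0.0014 0.135 0 0 0; 0 -0.0014 0.149 0 0 0; 0 -0.0014 0.149 0 0 0; 0 -0.0014 0.149 0 0 0"}}

```text
time: 12.4
eef_pos: [465.3, 115.6, 101.4]
ee_rot: [0.994, 0.113, 0.001, 0.0]
ft_force: [0.7, 0.3, -0.7]
finger_gap: 85.0
```

Call:
{"name": "servo_tool", "arguments": {"plan": "0 0 0 0 0 0; 0 0 0 0 0 0; 0 0 0 0 0 0; 0 0 0 0 0 0; 0 0 0 0 0 0; 0 0 0 0 0 0", "fingers": 0.04, "force": 60}}

```text
time: 13.15
eef_pos: [466.1, 115.7, 101.6]
ee_rot: [0.994, 0.113, 0.002, 0.0]
ft_force: [2.2, 0.4, 5.2]
finger_gap: 54.5
```

Run:
```python
from h import *
s=env.read_state(); print(s['eef_pos'],s['ee_rot'],s['ft_force'],s['wrist_torque'],s['finger_gap'])
p,d=grab_frame('wrist'); save('w6',p)
```

```text
[466.07155511 115.72384253 101.58086545] [9.93643186e-01 1.12558474e-01 1.94372305e-03 1.77355651e-04] [2.17612971 0.44551817 5.15596395] [ 0.17512416 -0.23517181  0.01514856] 54.49197286147732
```

View pics/w6.png

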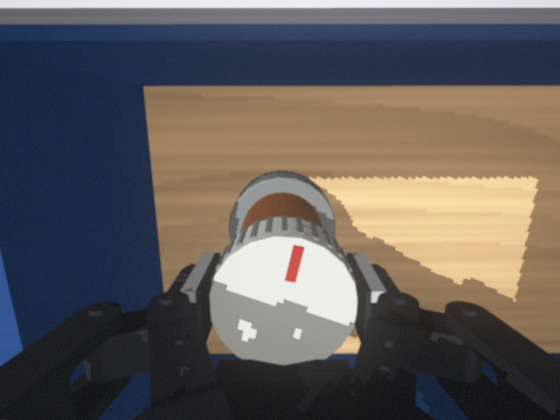

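Call:
{"name": "servo_tool", "arguments": {"plan": "0 0 0.003 0 0 0; 0 0 0.006 0 0 0; 0 0 0.009 0 0 0; 0 0 0.009 0 0 0"}}

```text
time: 13.7
eef_pos: [466.2, 115.8, 95.7]
ee_rot: [0.994, 0.113, 0.003, 0.0]
ft_force: [-3.8, -0.7, 34.0]
finger_gap: 54.3
```

Call:
{"name": "servo_tool", "arguments": {"plan": "0 0 0.002 0 0 -0.07; 0 0 0.002 0 0 -0.2; 0 0 0.002 0 0 -0.35; 0 0 0.002 0 0 -0.5; 0 0 0.002 0 0 -0.6; 0 0 0.002 0 0 -0.6"}}

```text
time: 14.45
eef_pos: [467.1, 117.4, 95.8]
ee_rot: [0.916, 0.401, 0.004, 0.0]
ft_force: [-1.4, 8.2, 22.7]
finger_gap: 54.6
```

Run:
```python
from h import *
s=env.read_state(); print(s['eef_pos'],R.from_quat(s['ee_rot']).as_matrix().round(3).tolist(),s['ft_force'],s['wrist_torque'],s['finger_gap'],s['qpos'])
p,d=grab_frame('wrist'); save('w7',p)
```

```text
[467.07783905 117.44904379  95.77848811] [[0.679, 0.734, 0.009], [0.734, -0.679, 0.003], [0.008, 0.004, -1.0]] [-1.37064463  8.18793973 22.70692937] [ 1.38422894e+00  3.73788591e-01 -1.09406798e-03] 54.57941769706749 [0.01205966 0.56378296 1.91342077 0.00446519 0.65577574 0.75464114]
```

View pics/w7.png

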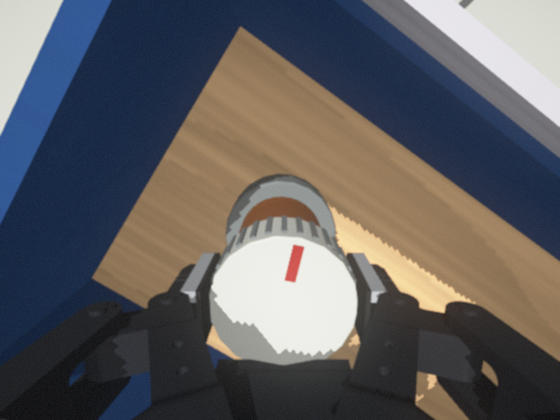

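Call:
{"name": "servo_tool", "arguments": {"plan": "0 0 0.002 0 0 -0.1; 0 0 0.002 0 0 -0.25; 0 0 0.002 0 0 -0.38; 0 0 0.002 0 0 -0.46; 0 0 0.002 0 0 -0.46; 0 0 0.001 0 0 -0.46"}}

```text
time: 15.25
eef_pos: [466.6, 118.3, 95.9]
ee_rot: [0.801, 0.599, 0.005, 0.001]
ft_force: [-0.4, 4.9, 8.8]
finger_gap: 54.2
```

Run:
```python
from h import *
s=env.read_state(); m=R.from_quat(s['ee_rot']).as_matrix();print(s['eef_pos'],m.round(3).tolist(),np.arctan2(m[1,0],m[0,0])-.226,s['ft_force'],s['wrist_torque'],s['finger_gap'])
p,d=grab_frame('wrist'); save('w8',p)
```

```text
[466.55015536 118.34158439  95.94799222] [[0.283, 0.959, 0.009], [0.959, -0.283, 0.004], [0.006, 0.007, -1.0]] 1.0575849150778118 [-0.42210197  4.85317151  8.79883228] [ 0.67821685  0.14819747 -0.00603765] 54.16378585497143
```

View pics/w8.png

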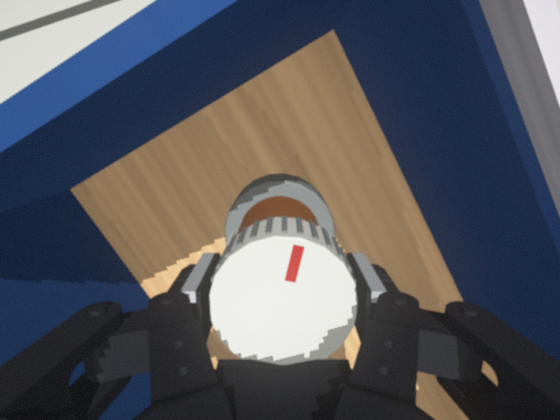

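Call:
{"name": "servo_tool", "arguments": {"plan": "0 0 -0.005 0 0 0; 0 0 -0.01 0 0 0; 0 0 -0.016 0 0 0; 0 0 -0.024 0 0 0; 0 0 -0.032 0 0 0; 0 0 -0.032 0 0 0"}}

```text
time: 16.05
eef_pos: [466.6, 118.2, 128.5]
ee_rot: [0.801, 0.599, 0.005, 0.001]
ft_force: [-0.7, -0.3, -0.5]
finger_gap: 54.3
```

Run:
```python
from h import *
s=env.read_state(); m=R.from_quat(s['ee_rot']).as_matrix();print(s['eef_pos'],m.round(3).tolist(),s['ft_force'],s['wrist_torque'],s['finger_gap'])
p,d=grab_frame('wrist'); save('w9',p); p,d=grab_frame('scene'); save('s9',p)
cv2.imwrite('pics/s9z.png',cv2.cvtColor(cv2.resize(p[100:280,170:340],None,fx=3.3,fy=3.3,interpolation=cv2.INTER_CUBIC),4))
```

```text
[466.58732803 118.2049705  128.47064888] [[0.283, 0.959, 0.01], [0.959, -0.283, 0.004], [0.007, 0.008, -1.0]] [-0.72146277 -0.3300449  -0.46248078] [-0.03591705 -0.00716588 -0.02916579] 54.30449953001207
```

View pics/w9.png

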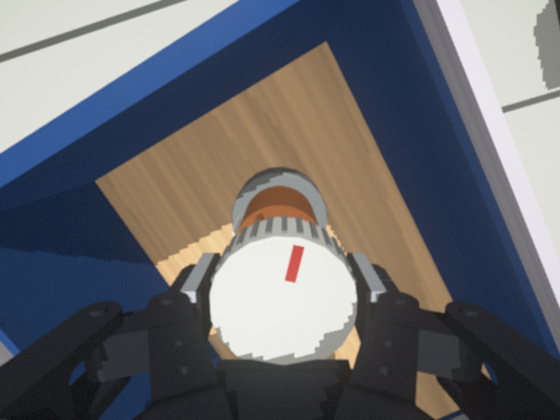

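View pics/s9z.png

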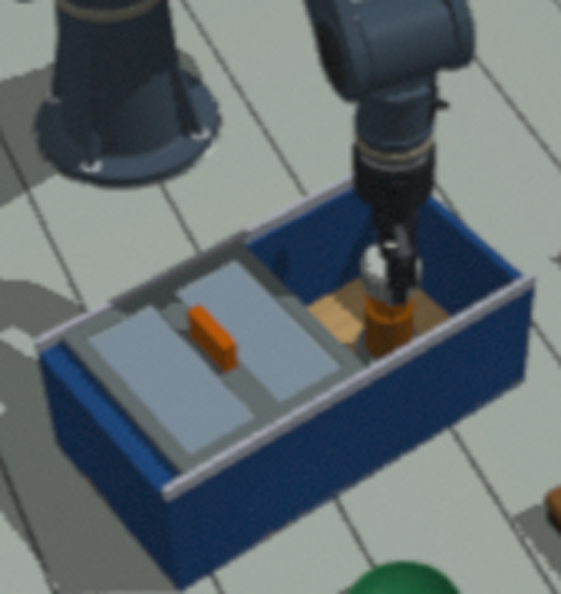

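Run:
```python
from h import *
D=lambda yaw: R.from_euler('z',yaw)*R.from_euler('x',np.pi)
print(row((466.6,118.2,164),D(1.284)))
```

```text
(array([ 0.0003,  0.0006, -0.036 ]), array([ 0.0069, -0.0064, -0.0004]))
```

Call:
{"name": "servo_tool", "arguments": {"plan": "0 0 -0.01 0.002 -0.002 0; 0 0 -0.02 0.004 -0.004 0; 0 0 -0.03 0.007 -0.006 0; 0 0 -0.036 0.007 -0.006 0; 0 0 -0.036 0.007 -0.006 0; 0 0 -0.036 0.007 -0.006 0"}}

```text
time: 16.9
eef_pos: [465.7, 118.0, 163.8]
ee_rot: [0.801, 0.599, -0.0, -0.0]
ft_force: [0.2, 0.7, -0.4]
finger_gap: 54.2
```

Run:
```python
from h import *
s=env.read_state(); m=R.from_quat(s['ee_rot']).as_matrix();print(s['eef_pos'],m.round(3).tolist(),s['ft_force'],s['finger_gap'])
c=calibration('wrist'); p,d=grab_frame('wrist'); save('w10',p); np.save('w10d.npy',d); np.savez('w10c.npz',**c); 
for q in ('cap_center','vial_neck','vial'): print(q,mark_of(q,'wrist')[:1])
p,d=grab_frame('scene'); save('s10',p); np.save('s10d.npy',d)
for q in ('cap_center','vial_neck','vial'): print(q,mark_of(q,'scene')[:1])
cv2.imwrite('pics/s10z.png',cv2.cvtColor(cv2.resize(p[120:220,230:340],None,fx=5.5,fy=5.5,interpolation=cv2.INTER_CUBIC),4))
```

```text
[465.6939489  118.03178026 163.82239734] [[0.283, 0.959, -0.0], [0.959, -0.283, 0.0], [0.0, -0.001, -1.0]] [ 0.16147716  0.69161396 -0.37530901] 54.2431482980379
cap_center [{'pixel': [283.8, 289.4], 'score': 0.81}]
vial_neck []
vial [{'pixel': [281.0, 197.7], 'score': 0.6}]
cap_center [{'pixel': [289.3, 176.3], 'score': 0.64}]
vial_neck [{'pixel': [288.6, 186.1], 'score': 0.55}]
vial [{'pixel': [289.0, 175.1], 'score': 0.66}]
```

View pics/w10.png

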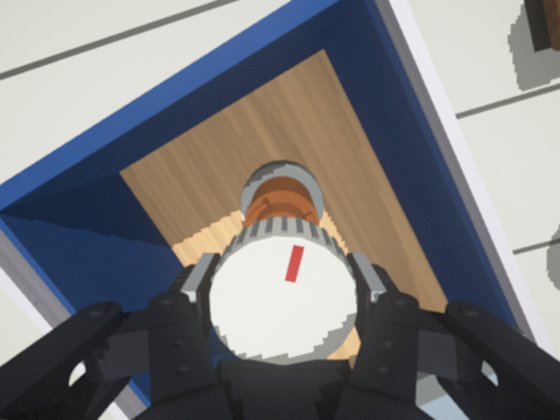

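View pics/s10z.png

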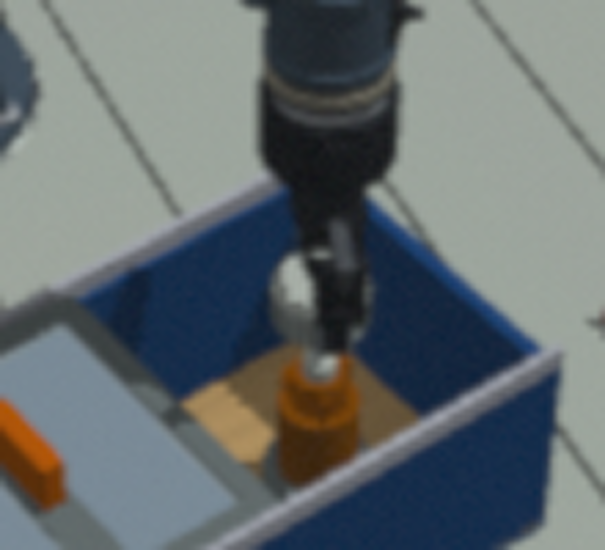

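Run:
```python
from h import *
from scipy.optimize import least_squares
w=dict(np.load('w10c.npz')); t=np.linspace(0,2*np.pi,721)
def ext(x,y,z,r):
    q=proj(w,np.c_[x+r*np.cos(t),y+r*np.sin(t),0*t+z]); return q[:,0].min(),q[:,0].max(),q[:,1].min(),q[:,1].max()
print('holder pred',np.round(ext(464.1,115.8,40,34),1)); print('cap top pred',np.round(ext(464.1,115.8,195,28),1))
p=cv2.imread('pics/w10.png')
cv2.imwrite('pics/w10z.png',cv2.resize(p[150:380,190:380],None,fx=3,fy=3,interpolation=cv2.INTER_CUBIC)[:600])
o=p.copy()
for (x,y,z,r,col) in [(464.1,115.8,40,34,(0,255,0)),(464.1,115.8,195,28,(255,0,0)),(465.7,118,195,28,(0,0,255))]:
    q=proj(w,np.c_[x+r*np.cos(t),y+r*np.sin(t),0*t+z]).round().astype(int); cv2.polylines(o,[q.reshape(-1,1,2)],1,col,1)
cv2.imwrite('pics/w10o.png',cv2.resize(o[150:380,190:380],None,fx=3,fy=3,interpolation=cv2.INTER_NEAREST)[:600])
```

```text
holder pred [240.9 325.5 163.1 245.2]
cap top pred [206.7 359.  237.1 373.1]
```

View pics/w10o.png

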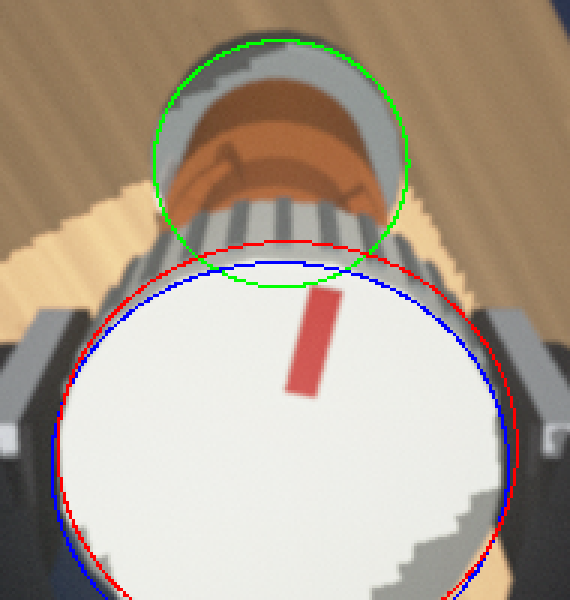

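Run:
```python
from h import *
p,d=grab_frame('top'); save('top11',p); c=calibration('top')
h=cv2.cvtColor(p,cv2.COLOR_RGB2HSV); m=((h[...,0]<14)&(h[...,1]>150)&(h[...,2]>110)); m[:,:320]=0;m[:,345:]=0;m[:190]=0;m[300:]=0
ys,xs=np.nonzero(m); P=at_z(c,(xs.mean(),ys.mean()),183); print(P,np.hypot(*(P-[453.54,104.44,183])[:2]))
s=env.read_state(); print(s['time'],s['eef_pos'],s['ft_force'],s['finger_gap'],np.abs(s['dq']).max())
print(job.job_done())
```

```text
[496.48261409 -77.57323276 183.        ] 187.0103874190869
17.35 [465.86798605 118.03700897 163.82015524] [-0.09503194  0.15692478  0.0895102 ] 54.62224093992764 0.0016039298195175242
the job is handed in; nothing more can be done
None
```

The hatch is open against its stop, and the cap is off the vial and held over the open neck. I handed the job in at about 17.4 s of the 48 s allowed.

- **Hatch:** I gripped the orange tab and slid the hatch open until it stopped hard. Backing off to let go pulled it back about 3 mm, so I pushed it to the stop again with closed fingers at about 18 N. It was still there at the last look.
- **Cap:** I gripped it, pressed it to the bottom (about 6 mm, peak 34 N), turned it about 60° anticlockwise without slip, and lifted it straight. The force fell to about zero, so it came free.
- **Last checks:**
  - The cap is level, held with 60 N at 54.6 mm finger opening, with the arm at rest and almost no load on the wrist.
  - Its underside is about 47 mm above the neck, worked out from how far the tool rose.
  - It is over the neck axis to about 2 mm in the wrist image. The scene image shows the bare neck below it.

**Disagreement:** both the top camera and the tool travel put the hatch at about 187 mm, not the stated 190 mm. It would go no further at 18–25 N, so I took that as fully open.

I did not check the other bench items one by one at the end. Nothing on record suggests the arm touched them.

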